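# Pack and lock the second strap clamp on the clutch drum

### The arm

A 6-joint arm with a two-finger parallel gripper is mounted at the origin on the work surface. World frame = base frame: x ahead of the robot, y to its left, z up, the work surface at z = 0. Lengths are in m, angles in rad, forces in N, time in s.
With the tool pointing down it reaches from about 0.375 to 0.9 m from the base axis. Payload 3.1 kg.
Tool frame: the origin (TCP) lies midway between the tips of the shut fingers; the grasp point (between the pads) lies 19 mm behind it (pinch_z is the distance from the TCP to the grasp point, in m); z points along the fingers, y is the line along which they close (so a half turn about z gives the same grasp; the last joint's range is limited). The gripper opens to 85 mm and grips with 20 to 120 N. Pads are 22 mm wide; open, the fingers measure 114 mm over their backs; the gripper's body (76 mm by 85 mm) begins 54 mm behind the grasp point. The pads swing forward as they close: fully open they stand 13 mm farther back than shut.
Start: joints at [-1.381, 0.527, 1.433, -0, 1.181, -0.178], TCP at [0.225, -0.583, 0.231] pointing down, gripper open.
Joint ranges: [-3.08, 3.08], [-0.75, 2.2], [0.22, 2.44], [-1.43, 4.57], [0, 2.65], [-2.85, 2.85]. Speed limits (rad/s): [2.79, 2.79, 3.14, 3.14, 3.14, 3.14].

### API

Orientations are given as a unit quaternion [x, y, z, w].
In Python, from station import sense, snapshot, camera_params, sign_off, pinch_z gives the robot as it stands. The module is installed in compiled form; this text tells all that it offers.
- The arm moves only by the shell command python3 -m handwheel 'ROWS' [FORCE]. ROWS is JSON, a list that holds one entry, the list of rows, each a list of 7 numbers: the turn, a rotation vector about the tool's x, y, z in degrees, then the shift along the tool's x, y, z in m, then the opening, from 0 (shut) to 1 (fully open). A call has 1 to 20 rows; each row shifts and turns the commanded pose from where the row before left it, along the tool's axes as they then stand; what a row does not reach is not made up. A row lasts 1/8 s, in which the tool goes at most 62.5 mm and 10.7 degrees, less where a joint would pass 70% of its speed; a pose out of reach is approached as far as the arm can. A call with a gripper value outside its range is refused whole. The fingers move at their own pace and stop on an object; FORCE is the grip in N (left out, the last holds). Time passes only in rows, so rows that do not move let the fingers close. It gives the time, the measured TCP pose, the force, the opening and the grip force at its end, in the units of the state.
- sense(): the state, without advancing time (a new reading comes with each control period).
- snapshot(name): name is "side" or "top" or "wrist"; returns the picture (400x640x3 uint8, red, green, blue); there is no depth.
- camera_params(name): a dict with "fx", "fy", "cx", "cy" (pixels), "world_to_cam" (4x4, takes a point from world to camera coordinates); the wrist camera has in their place "mount" (4x4, takes a point from camera to tool coordinates, whose origin is the TCP and whose axes are the flange's). Camera axes: x right, y down, z forward; pixel columns grow to the right and rows downward; lengths in m; the calibration is good to about 2 mm. A picture is of the moment at which its call begins: read the wrist's pose just before it. camera_params takes no time and is no camera call.
- sign_off(): hands the job in; it is judged then, once.
The state is a dict: "t": time; "q": joint angles; "qd": joint speeds; "tau": joint torques, N m; "tcp_pos": TCP position; "tool_rot": TCP orientation; "force": force on the tool from outside, world axes, zero at the start; "ft_torque": the same for the moment, N m; "finger_gap": opening from 0.0 (shut) to 1.0 (fully open); "gripper_force": force on a finger pad.
Only numpy, scipy, OpenCV 4.12 (cv2) and the standard library are available. Lean on these libraries where they do the work, as an engineer would, in place of code of your own. Each camera call takes 0.05 s, during which the arm holds its last target. There are 200 camera calls.

### The job

The clutch drum is to be held down on the slotted plate by two strap clamps: the far-left one is already locked, the other is still open. Of the three loose aluminium slugs, pick the one exactly as tall as the drum's flat back, slide it along the plate until it stands well under the raised heel (the free end) of the open clamp's strap, then swing that clamp's cam handle fully down so that the strap is clamped level on drum and slug. Don't lift the slug, and leave the drum, the two other slugs and everything else where they are.

Things in the scene. Friction and masses are not known exactly. Their poses are not given: they have to be found in the camera images.
- plate: Fixed iron T-slotted plate, 300 x 700 x 25 mm. Origin on the bench (z = 0) under the open clamp's stud; z up, y along the slots, towards drum (centre y = +130) and locked clamp (y +175 to +385). Extents: x -150..150, y -305..395. Stud: 16 mm thick (spring 27 mm wide round it), rises at the origin to 109 mm over the bench. The locked clamp is part of the plate.
- drum: Loose steel clutch drum, 148 mm across, 1.9 kg, open side down on the plate; its flat back is 42 mm above its underside; a 46 mm wide splined hub rises in the middle to 80 mm. Origin: centre of the underside. The nose of the open clamp's strap hangs over its edge.
- slug_low: Loose solid aluminium packing slug, 90 mm diameter, 30 mm tall, standing flat on the plate. Origin: centre of its underside.
- slug_mid: The same, 90 mm diameter, 42 mm tall, about 0.7 kg. Origin: centre of its underside.
- slug_high: The same, 90 mm diameter, 54 mm tall. Origin: centre of its underside.
- strap: Black steel strap of the open clamp, 32 mm wide, 150 mm long (75 mm each way from the stud, along plate y), 14 mm thick. Origin: middle of its underside; y towards the nose (drum side). Open, it is held level by the spring with its underside 52 mm above the plate. It can rock about the stud, up to 0.2 rad, and comes down about 7 mm when clamped.
- heel (a point): Lowest point of the round pad under the heel end of the strap, the end away from the drum: 67 mm from the stud axis along plate -y. 49 mm above the plate when open, 42 mm when rightly clamped.
- nose (a point): Lowest point of the same pad under the nose end, 67 mm from the stud axis along plate +y, above the drum's back.
- ball (a point): Centre of the black ball, 28 mm diameter, at the end of the open clamp's cam handle, 122 mm from the pivot. The handle is a straight round bar 12 mm thick.
- pivot (a point): Pivot of the cam handle on top of the stud, 109 mm above the bench. The pivot axis is plate y. A cam of 16 mm radius surrounds it.
- cam (a joint): Cam handle angle in rad. 0: handle up, 1.15 rad (66 deg) above level, leaning towards plate -x. 1.15: handle level, pointing along plate -x, fully down against its stop. It swings in the plane y = 0 of the plate, stays where it is left, and needs about 4 to 10 N at the ball.
- wrench: Loose 200 mm wrench lying on the plate in front of the drum (plate x about -110 mm).
- spray: Loose spray can, 66 mm wide, 200 mm tall, on the bench to the right of the plate.
- hammer: Loose hammer lying on the bench to the left of the plate.
- jar: Loose squat jar of assembly grease, 80 mm wide, 90 mm tall, on the bench to the right of the plate.
- bearing: Loose steel bearing, 90 mm across, 23 mm tall, lying on the plate beyond the drum (plate x about +100 mm).
Things that resemble listed ones, but are neither listed nor needed, are in the scene too. What is shaped like the slug_mid but purple is not meant.

How it is judged:
By the outcome, as a careful person would: the job done as asked, in the order asked, and still so for the second after the job is handed in, with the robot touching nothing.
It also fails if it takes over 54 s, if anything falls off the work surface, if the arm or the gripper's body presses on something with over 40 N, if the wrist force passes 120 N, or if a joint passes its speed limit or range.

## Working session

There is one attempt and no reset: what is moved stays moved. The work goes in short steps, Python scripts to look and compute and a shell command to move; the robot and the scene stay as the last step left them, time stands still between calls to the robot, and variables do not carry over. Pictures are saved under pics/ and viewed, at most 10 in all, crops included, and the job is handed in when it is done.

```bash
mkdir -p pics
python3 - <<'E'
from station import *
import cv2,numpy as np
for n in("side","top"):
    im=snapshot(n); cv2.imwrite(f"pics/{n}0.png",im[:,:,::-1]); p=camera_params(n)
    M=np.array(p["world_to_cam"]);print(n,p["fx"],p["fy"],p["cx"],p["cy"],M.round(3).tolist())
s=sense();print(s["tool_rot"],s["tcp_pos"],pinch_z,camera_params("wrist"))
E
```

```text
side 453.64711123199874 453.64711123199874 324.289436324717 207.9168528076284 [[0.907, -0.422, 0.02, -0.449], [-0.257, -0.59, -0.765, 0.248], [0.334, 0.689, -0.643, 1.586], [0.0, 0.0, 0.0, 1.0]]
top 411.6624184735001 411.6624184735001 319.8057508795304 201.01039531423436 [[-0.024, -1.0, -0.016, 0.051], [-0.988, 0.026, -0.153, 0.511], [0.154, 0.012, -0.988, 1.436], [0.0, 0.0, 0.0, 1.0]]
[ 9.83045234e-01  1.83360497e-01 -5.74181440e-06 -9.97966370e-04] [ 0.22521261 -0.58231869  0.23041942] 0.0187 {'fx': 285.7412587958609, 'fy': 285.7412587958609, 'cx': 317.0675238539499, 'cy': 199.34331972277207, 'mount': array([[-1.40565832e-03, -9.46377137e-01, -3.23060889e-01,
         8.34524403e-02],
       [ 9.99999012e-01, -1.32573645e-03, -4.67435924e-04,
        -2.25579998e-04],
       [ 1.40770779e-05, -3.23061226e-01,  9.46378066e-01,
        -1.42898030e-01],
       [ 0.00000000e+00,  0.00000000e+00,  0.00000000e+00,
         1.00000000e+00]])}
```

View pics/side0.png

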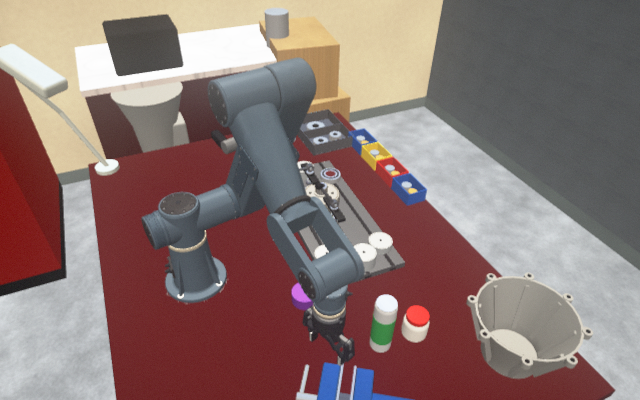

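View pics/top0.png

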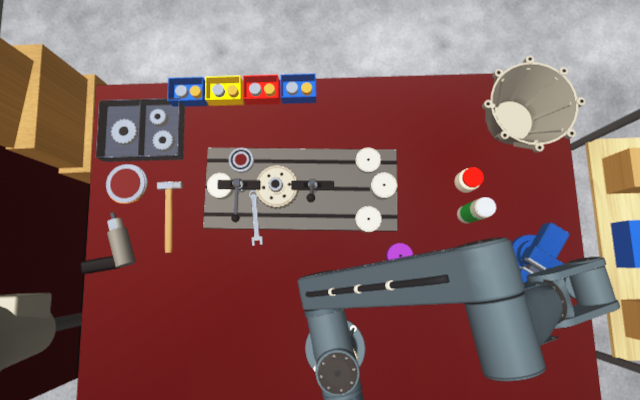

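The top view shows the plate (205–397, 149–231), the open clamp's stud at about (313,184) and the drum at (276,185). Three pale slugs stand at (368,160), (384,185) and (368,218). The purple decoy is at (400,252), on the bench. The side view is too oblique to rank the slugs' heights by eye.

```bash
cat > h.py <<'E'
from station import *
import cv2,numpy as np
from scipy.spatial.transform import Rotation as R
def cam(n,s=None):
    p=camera_params(n); K=np.array([[p["fx"],0,p["cx"]],[0,p["fy"],p["cy"]],[0,0,1]])
    if n!="wrist": return K,np.array(p["world_to_cam"])
    s=s or sense(); T=np.eye(4);T[:3,:3]=R.from_quat(s["tool_rot"]).as_matrix();T[:3,3]=s["tcp_pos"]
    return K,np.linalg.inv(T@np.array(p["mount"]))
def ray(c,uv,z):
    K,M=c; d=M[:3,:3].T@np.linalg.solve(K,[uv[0],uv[1],1]); o=-M[:3,:3].T@M[:3,3]
    return o+d*(z-o[2])/d[2]
def proj(c,P):
    K,M=c; q=K@(M[:3,:3]@np.asarray(P,float)+M[:3,3]); return q[:2]/q[2]
E
python3 - <<'E'
from h import *
im=cv2.imread("pics/top0.png");c=cam("top")
hsv=cv2.cvtColor(im,cv2.COLOR_BGR2HSV)
m=((hsv[...,1]<90)).astype(np.uint8)*255
m[:140]=0;m[240:]=0;m[:,:195]=0;m[:,410:]=0
m=cv2.morphologyEx(m,cv2.MORPH_OPEN,np.ones((9,9)))
k=max(cv2.findContours(m,0,2)[0],key=cv2.contourArea)
r=cv2.minAreaRect(k);print(r)
B=np.array([ray(c,p,.025)[:2] for p in cv2.boxPoints(r)]);print(B.round(3).tolist(),B.mean(0))
w=((hsv[...,2]>170)&(hsv[...,1]<60)).astype(np.uint8)*255
for k in cv2.findContours(w,0,1)[0]:
    if 250<cv2.contourArea(k)<1500:
        x,y,ww,hh=cv2.boundingRect(k)
        if 195<x<410 and 140<y<240:
            e=cv2.fitEllipse(k);print(e,ray(c,e[0],.067)[:2].round(3))
cv2.imwrite("pics/top1.png",cv2.resize(im[140:245,200:410],None,fx=3.8,fy=3.8,interpolation=cv2.INTER_CUBIC))
s=cv2.imread("pics/side0.png");cv2.imwrite("pics/side1.png",cv2.resize(s[150:285,290:410],None,fx=4.4,fy=4.4,interpolation=cv2.INTER_CUBIC))
E
```

```text
((300.0, 189.5), (83.0, 194.0), 90.0)
[[0.725, 0.468], [0.705, -0.25], [0.399, -0.234], [0.417, 0.461]] [0.56143272 0.11100006]
((367.9537353515625, 218.43443298339844), (25.003995895385742, 25.69550132751465), 130.83804321289062) [ 0.442 -0.128]
((383.66363525390625, 184.4842529296875), (24.841489791870117, 25.23888397216797), 138.8131561279297) [ 0.561 -0.189]
((218.1361846923828, 184.8623046875), (22.84079360961914, 24.369308471679688), 17.23106575012207) [0.576 0.398]
((271.22467041015625, 200.2855224609375), (37.26180648803711, 83.04178619384766), 13.51601505279541) [0.515 0.209]
((367.8499450683594, 159.27789306640625), (23.565046310424805, 24.40648078918457), 95.21282196044922) [ 0.654 -0.137]
((240.3824005126953, 159.13616943359375), (22.829160690307617, 23.699024200439453), 57.51176452636719) [0.668 0.319]
```

View pics/top1.png

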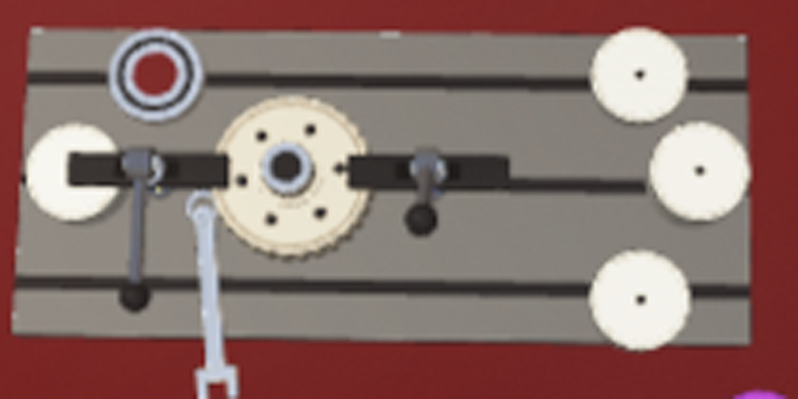

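```bash
python3 -m handwheel '[[[0,0,0,0,0,-0.05,1],[0,0,0,0,0,-0.05,1],[0,0,0,0.042,-0.032,0,1],[0,0,0,0.042,-0.032,0,1],[0,0,0,0.042,-0.032,0,1],[0,0,0,0.042,-0.032,0,1],[0,0,0,0.042,-0.032,0,1],[0,0,0,0.042,-0.032,0,1],[0,0,0,0.042,-0.032,0,1],[0,0,0,0.042,-0.032,0,1],[0,0,0,0.042,-0.032,0,1],[0,0,0,0.042,-0.032,0,1],[0,0,0,0,0,0,1]]]'
python3 - <<'E'
from h import *
s=sense();im=snapshot("wrist");cv2.imwrite("pics/w0.png",im[:,:,::-1])
np.savez("w0.npz",q=s["tool_rot"],p=s["tcp_pos"])
c=cam("wrist",s)
for n,P in dict(a=(.442,-.128,.067),b=(.561,-.189,.067),d=(.654,-.137,.067)).items(): print(n,proj(c,P))
E
```

```text
t: 1.72
tcp_pos: [0.5026, -0.1299, 0.3309]
tool_rot: [0.983, 0.186, -0.0, -0.001]
force: [-0.0, -0.4, -0.1]
finger_gap: 1.0
gripper_force: 0.0
a [301.6662789  199.52698671]
b [371.90783032 139.86675053]
d [365.69456316  56.58997315]
```

View pics/w0.png

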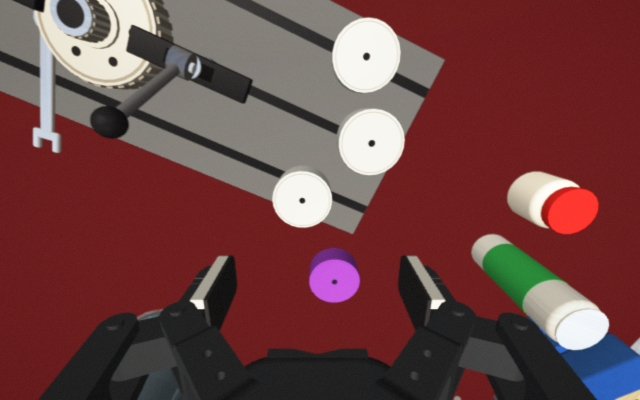

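The wrist view shows slugs a (302,200), b (371,142) and d (366,56), the purple decoy at (334,280), the open strap running from (130,40) to (250,90) and its ball at (109,122). So the slug candidates are a, b, d and the purple piece, and height decides between them.

```bash
cat >> h.py <<'E'
def tri(c1,u1,c2,u2):
    P=[c[0]@c[1][:3] for c in(c1,c2)]
    X=cv2.triangulatePoints(P[0],P[1],np.array(u1,float).reshape(2,1),np.array(u2,float).reshape(2,1))
    return (X[:3]/X[3]).ravel()
E
python3 - <<'E'
from h import *
z=np.load("w0.npz");c=cam("wrist",dict(tool_rot=z["q"],tcp_pos=z["p"]));t=cam("top")
im=cv2.imread("pics/w0.png");hsv=cv2.cvtColor(im,cv2.COLOR_BGR2HSV)
w=((hsv[...,2]>225)&(hsv[...,1]<40)).astype(np.uint8)*255
w=cv2.morphologyEx(w,cv2.MORPH_CLOSE,np.ones((5,5)))
tp=dict(a=(368.5,218.7),b=(384.1,184.7),d=(368.2,159.5))
for n,u in dict(a=(302,200),b=(371.5,142.5),d=(366,56)).items():
    for k in cv2.findContours(w,0,1)[0]:
        if cv2.pointPolygonTest(k,u,False)>=0 and cv2.contourArea(k)>1000:
            (ex,ey),ax,_=cv2.fitEllipse(k); print(n,(ex,ey),ax)
            for h in(.03,.042,.054):
                P=np.array([ray(c,p[0]+0.0,.025+h)[:2] for p in k]).astype(np.float32)
                (_,_),a2,_=cv2.fitEllipse(P*1000);print("  h",h,"axes",np.round(a2,1),ray(c,u,.025+h).round(4),"hole")
    print("  tri",tri(c,u,t,tp[n]).round(4))
print("ball",tri(c,(109,122),t,(310.8,197.6)).round(4))
# plate: corners & slot ends in wrist view at z=.025
for u in((445,60),(353,234)):print("corner",ray(c,u,.025).round(4))
for u in((429,95),(337,130),(366,210),(250,158)): print(u,ray(c,u,.025).round(4))
print("top corners",[ray(t,(200+x/3.8,140+y/3.8),.025).round(4) for x,y in((747,36),(750,344),(12,334),(28,28))])
print("strap end",[ray(c,u,.091).round(4) for u in((253,84),(245,103),(133,26),(127,47))])
g=((hsv[...,2]<45)).astype(np.uint8)*255
cv2.imwrite("pics/w0c.png",cv2.resize(im[0:240,80:460],None,fx=2.1,fy=2.1,interpolation=cv2.INTER_CUBIC))
E
```

```text
a (301.7428283691406, 198.8869171142578) (54.542579650878906, 57.813716888427734)
  h 0.03 axes [89.1 89.7] [ 0.4374 -0.1296  0.055 ] hole
  h 0.042 axes [86.5 87.2] [ 0.4415 -0.1287  0.067 ] hole
  h 0.054 axes [84.  84.6] [ 0.4456 -0.1279  0.079 ] hole
  tri [ 0.4413 -0.1298  0.0669]
b (371.0795593261719, 141.48948669433594) (62.43914031982422, 66.14739990234375)
  h 0.03 axes [92.4 92.8] [ 0.5568 -0.1927  0.055 ] hole
  h 0.042 axes [89.7 90.2] [ 0.5575 -0.19    0.067 ] hole
  h 0.054 axes [87.1 87.5] [ 0.5581 -0.1873  0.079 ] hole
  tri [ 0.5583 -0.1883  0.0781]
d (365.9539489746094, 54.66100311279297) (65.61894989013672, 73.60050964355469)
  h 0.03 axes [87.  87.3] [ 0.657  -0.1382  0.055 ] hole
  h 0.042 axes [84.5 84.8] [ 0.6548 -0.1371  0.067 ] hole
  h 0.054 axes [82.1 82.3] [ 0.6526 -0.136   0.079 ] hole
  tri [ 0.6571 -0.1392  0.0534]
ball [0.4972 0.0648 0.2143]
corner [ 0.6987 -0.2477  0.025 ]
corner [ 0.401  -0.2357  0.025 ]
(429, 95) [ 0.649  -0.2491  0.025 ]
(337, 130) [ 0.5531 -0.1422  0.025 ]
(366, 210) [ 0.4497 -0.2381  0.025 ]
(250, 158) [ 0.463  -0.0307  0.025 ]
top corners [array([ 0.6994, -0.2486,  0.025 ]), array([ 0.4008, -0.2358,  0.025 ]), array([0.4277, 0.461 , 0.025 ]), array([0.7271, 0.4513, 0.025 ])]
strap end [array([ 0.5705, -0.017 ,  0.091 ]), array([ 0.5454, -0.0142,  0.091 ]), array([0.5797, 0.1329, 0.091 ]), array([0.5549, 0.1359, 0.091 ])]
```

View pics/w0c.png

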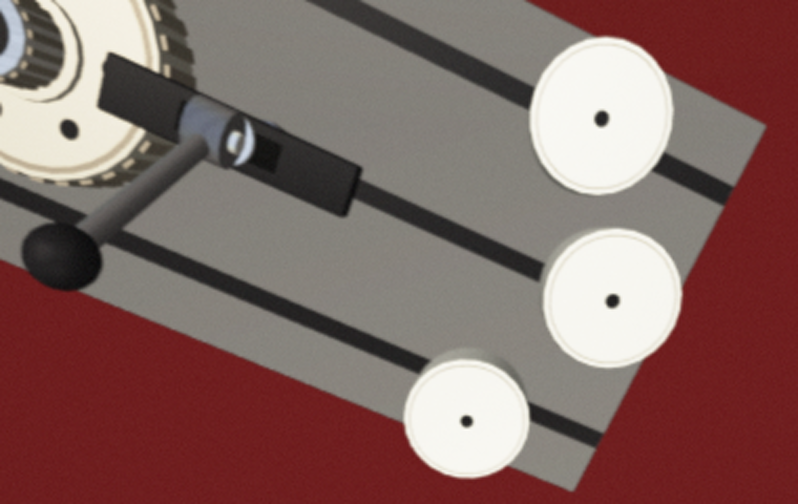

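Triangulated heights above the plate are 42 mm for a, 53 mm for b and 28 mm for d. The apparent diameters agree, so **slug a at (0.4415, -0.129) is slug_mid**. The close crop confirms a white slug on the near slot, not the purple piece. At 90 mm it is too wide to grip, so I'll push it with the two half-open fingers as a cradle, diagonally to the heel at about (0.559, -0.006).

```bash
python3 -m handwheel '[[[0,0,-8.3,0,0,0,0.59],[0,0,-8.3,0,0,0,0.59],[0,0,-8.3,0,0,0,0.59],[0,0,0,-0.027,-0.011,0.04,0.59],[0,0,0,-0.027,-0.011,0.04,0.59],[0,0,0,-0.027,-0.011,0.04,0.59],[0,0,0,-0.027,-0.011,0.04,0.59],[0,5,0,0,0,0,0.59],[0,5,0,0,0,0,0.59],[0,0,0,0,0,0,0.59]]]'
python3 - <<'E'
from h import *
s=sense();print(s["q"],R.from_quat(s["tool_rot"]).as_matrix().round(3).tolist())
E
```

```text
t: 3.02
tcp_pos: [0.3937, -0.1821, 0.171]
tool_rot: [0.918, 0.387, 0.08, -0.034]
force: [0.1, 0.8, -0.0]
finger_gap: 0.592
gripper_force: 0.0
[-0.81648696  0.36852918  1.9968079   0.24284006  0.79979888 -0.21543037] [[0.688, 0.716, 0.12], [0.705, -0.698, 0.124], [0.173, -0.001, -0.985]]
```

```bash
python3 -m handwheel '[[[0,0,0,-0.0058,-0.0008,0.0328,0.59],[0,0,0,-0.0058,-0.0008,0.0328,0.59],[0,0,0,-0.0058,-0.0008,0.0328,0.59],[0,0,0,-0.0058,-0.0008,0.0328,0.59],[0,0,0,0,0,0,0.59]]]'
python3 - <<'E'
from h import *
s=sense();print(s["q"],s["force"]);c=cam("wrist",s);cv2.imwrite("pics/w1.png",snapshot("wrist")[:,:,::-1])
E
```

```text
t: 3.65
tcp_pos: [0.392, -0.1773, 0.0366]
tool_rot: [0.917, 0.389, 0.079, -0.036]
force: [0.8, -1.0, -0.1]
finger_gap: 0.59
gripper_force: 0.0
[-0.81175959  0.66992137  2.09756821  0.435933    0.42200384 -0.44666547] [ 0.7899406  -1.03530465 -0.05940299]
```

View pics/w1.png

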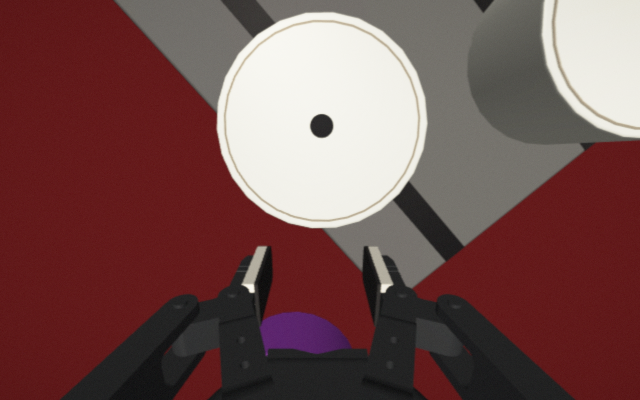

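The slug is centred (hole at (321,125)) ahead of the fingers (tips at about 265 and 368). Nothing is touched yet.

```bash
python3 -m handwheel '[[[0,0,0,0.0118,0,0.0021,0.59],[0,0,0,0.0118,0,0.0021,0.59],[0,0,0,0.0118,0,0.0021,0.59],[0,0,0,0.0118,0,0.0021,0.59],[0,0,0,0.0118,0,0.0021,0.59],[0,0,0,0.0118,0,0.0021,0.59],[0,0,0,0.0118,0,0.0021,0.59],[0,0,0,0.0118,0,0.0021,0.59],[0,0,0,0.0118,0,0.0021,0.59],[0,0,0,0.008,0,0.0014,0.59],[0,0,0,0.004,0,0.0007,0.59],[0,0,0,0,0,0,0.59]]]'
python3 - <<'E'
from h import *
s=sense();print(s["q"]);c=cam("wrist",s);im=snapshot("wrist")[:,:,::-1].copy();cv2.imwrite("pics/w2.png",im)
m=cv2.inRange(cv2.cvtColor(im,cv2.COLOR_BGR2GRAY),0,70)[60:200,250:390]
for k in cv2.findContours(m,0,2)[0]:
    a=cv2.contourArea(k)
    if 150<a<900:
        M=cv2.moments(k);u=(250+M["m10"]/a,60+M["m01"]/a);print(a,u,ray(c,u,.067))
print(R.from_quat(s["tool_rot"]).as_matrix().round(3).tolist())
E
```

```text
t: 5.2
tcp_pos: [0.4765, -0.0911, 0.0386]
tool_rot: [0.917, 0.39, 0.081, -0.034]
force: [-2.0, -0.3, 2.4]
finger_gap: 0.592
gripper_force: 1.5
[-0.52731082  0.67929013  1.99219933  0.39175601  0.45776532 -0.1123679 ]
299.0 (317.020624303233, 180.561872909699) [ 0.508398   -0.05764882  0.067     ]
661.5 (345.5283446712018, 71.01662887377174) [ 0.54901789 -0.03280514  0.067     ]
[[0.683, 0.72, 0.121], [0.71, -0.693, 0.125], [0.174, 0.001, -0.985]]
```

```bash
python3 -m handwheel '[[[0,5,0,0.004,0,0.0007,0.59],[0,5,0,0.004,0,0.001,0.59],[0,0,0,0.0113,0,0.0041,0.59],[0,0,0,0.0113,0,0.0041,0.59],[0,0,0,0.0113,0,0.0041,0.59],[0,0,0,0.0113,0,0.0041,0.59],[0,0,0,0.0075,0,0.0027,0.59],[0,0,0,0.0047,0,0.0017,0.59],[0,0,0,0.003,0,0.001,0.59],[0,0,0,0,0,0,0.59]]]'
python3 - <<'E'
from h import *
s=sense();c=cam("wrist",s);im=snapshot("wrist")[:,:,::-1].copy();cv2.imwrite("pics/w3.png",im)
print(R.from_quat(s["tool_rot"]).as_matrix().round(3).tolist())
print("heel/end/target proj",[proj(c,p).round(0) for p in((.5592,-.005,.074),(.559,-.013,.077),(.559,-.006,.067))])
E
```

```text
t: 6.5
tcp_pos: [0.5264, -0.0391, 0.0382]
tool_rot: [0.906, 0.385, 0.16, -0.068]
force: [-0.6, -0.3, -0.7]
finger_gap: 0.592
gripper_force: 0.8
[[0.652, 0.72, 0.237], [0.676, -0.694, 0.247], [0.343, -0.001, -0.94]]
heel/end/target proj [array([317., 166.]), array([330., 178.]), array([318., 169.])]
```

View pics/w3.png

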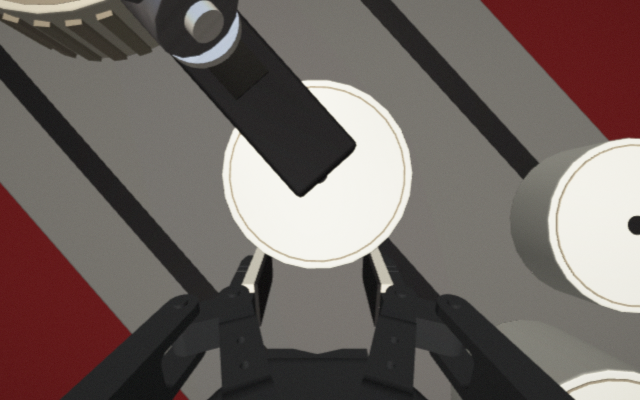

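The slug's centre shows at (317,173), against the heel projected at (317,166). That is about 3 mm off, so the slug stands well under the heel. Next I back off and go to the handle.

```bash
python3 -m handwheel '[[[0,0,0,-0.019,0,-0.0068,0.59],[0,0,0,-0.028,0,-0.0103,0.59],[0,0,0,-0.01,0,-0.05,0.59],[0,0,0,0.0206,0,-0.0564,0.59],[0,0,0,0.0206,0,-0.0564,0.59],[0,0,0,0.0206,0,-0.0564,0.59],[0,0,0,0.0206,0,-0.0564,0.59],[0,-10,0,0,0,0,0.59],[0,-10,0,0,0,0,0.59],[0,0,9.7,0,0,0,0.59],[0,0,9.7,0,0,0,0.59],[0,0,9.7,0,0,0,0.59],[0,0,9.7,0,0,0,0.59],[0,0,9.7,0,0,0,0.59],[0,0,0,0,-0.047,0,0.59],[0,0,0,0,-0.047,0,0.59],[0,0,0,0,-0.047,0,0.59],[0,0,0,0,0,0,0.59]]]'
python3 - <<'E'
from h import *
s=sense();c=cam("wrist",s);im=snapshot("wrist")[:,:,::-1].copy();cv2.imwrite("pics/w4.png",im)
t=snapshot("top")[:,:,::-1].copy();cv2.imwrite("pics/top4.png",t)
np.savez("w4.npz",q=s["tool_rot"],p=s["tcp_pos"])
print(R.from_quat(s["tool_rot"]).as_matrix().round(3).tolist(),s["q"])
print(proj(c,(.512,.064,.220)),proj(c,(.559,-.005,.067)))
E
```

```text
t: 8.8
tcp_pos: [0.4787, 0.0493, 0.3222]
tool_rot: [1.0, -0.019, -0.0, -0.001]
force: [-0.3, -0.2, -0.5]
finger_gap: 0.587
gripper_force: 0.0
[[0.999, -0.039, -0.001], [-0.039, -0.999, 0.002], [-0.001, -0.002, -1.0]] [-0.13117455  0.22374258  1.65865037  0.00165885  1.2599561   1.47790978]
[299.25170192 163.29244613] [356.39911338 102.38041889]
```

View pics/w4.png

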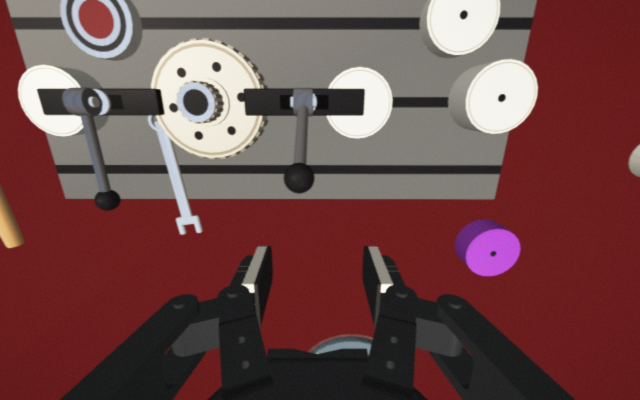

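The slug is centred under the heel end at (358,102), and the ball is at (299,178). I place the ball by intersecting its ray with the handle's swing plane.

Run:
```python
from h import *
z=np.load("w4.npz");c=cam("wrist",dict(tool_rot=z["q"],tcp_pos=z["p"]))
im=cv2.imread("pics/w4.png");g=cv2.cvtColor(im,cv2.COLOR_BGR2GRAY)
m=cv2.morphologyEx(cv2.inRange(g,0,45)[155:200,275:325],cv2.MORPH_OPEN,cv2.getStructuringElement(2,(13,13)))
k=max(cv2.findContours(m,0,2)[0],key=cv2.contourArea);(u,v),r=cv2.minEnclosingCircle(k);u+=275;v+=155;print(u,v,r)
for h in(.19,.2,.21,.22):
    P=ray(c,(u,v),h);d=P-[.5619,.062,.109];x=d@[.999,-.04,0];print(h,P.round(4),"plate x",round(x,4),"r",round(np.hypot(x,d[2]),4),"ang",np.degrees(np.arctan2(d[2],-x)).round(1))
o=cam("wrist",dict(tool_rot=z["q"],tcp_pos=z["p"]))[1];print("dist by size",.014/r*285.7)
print("stud",ray(c,(303,102),.125).round(4),"slug",ray(c,(360,102.5),.067).round(4))
print(tri(c,(u,v),cam("top"),(310.8,197.6)))
```

```text
299.93356704711914 177.41608428955078 14.71163558959961
0.19 [0.4917 0.0664 0.19  ] plate x -0.0703 r 0.1073 ang 49.0
0.2 [0.4942 0.0656 0.2   ] plate x -0.0677 r 0.1134 ang 53.3
0.21 [0.4968 0.0649 0.21  ] plate x -0.0652 r 0.1202 ang 57.2
0.22 [0.4994 0.0642 0.22  ] plate x -0.0626 r 0.1274 ang 60.6
dist by size 0.27188003506745767
stud [0.5623 0.0625 0.125 ] slug [ 0.5587 -0.0097  0.067 ]
[0.49729551 0.06469845 0.21195711]
```

```bash
python3 - <<'E'
from h import *
z=np.load("w4.npz");c=cam("wrist",dict(tool_rot=z["q"],tcp_pos=z["p"]))
for u,h in(((107,200),.109),((88,101),.125)):
    P=ray(c,u,h);d=P-[.5619,.062,0];print(P.round(4),"plate",(d@[.999,-.04,0]).round(4),(d@[.04,.999,0]).round(4))
E
python3 -m handwheel '[[[0,0,0,0.018,-0.0162,0,0.59],[0,0,0,0,0,0.045,0.59],[0,0,0,0,0,0.045,0.59],[0,0,0,0,0,0.0385,0.59],[0,0,0,0,0,0,0.59],[0,0,0,0,0,0,0.1],[0,0,0,0,0,0,0.1],[0,0,0,0,0,0,0.1],[0,0,0,0,0,0,0.1]]]' 30
python3 - <<'E'
from h import *
cv2.imwrite("pics/w5.png",snapshot("wrist")[:,:,::-1])
E
```

```text
[0.4504 0.3287 0.109 ] plate -0.122 0.2619
[0.5731 0.3045 0.125 ] plate 0.0015 0.2427
t: 10.02
tcp_pos: [0.4991, 0.0657, 0.1952]
tool_rot: [1.0, -0.023, 0.002, -0.004]
force: [1.2, 13.3, -2.8]
finger_gap: 0.306
gripper_force: 29.7
```

View pics/w5.png

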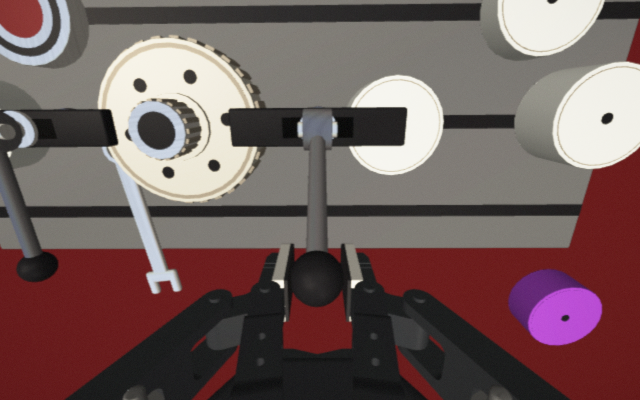

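The gripper holds the ball centred between the pads at (317,278). The locked clamp's ball lies at plate x -122 mm, z 109 mm, which confirms where the arc ends.

```bash
python3 -m handwheel '[[[0,0,0,-0.0069,-0.001,0.005,0.1],[0,0,0,-0.0068,0,0.005,0.1],[0,0,0,-0.0062,0,0.006,0.1],[0,0,0,-0.0061,0,0.006,0.1],[0,0,0,-0.0052,0,0.0067,0.1],[0,0,0,-0.0052,0,0.0067,0.1],[0,0,0,0,0,0,0.1]]]' 30
```

```text
t: 10.95
tcp_pos: [0.4634, 0.0671, 0.1601]
tool_rot: [1.0, -0.023, 0.003, -0.003]
force: [0.9, 11.1, -2.6]
finger_gap: 0.306
gripper_force: 30.5
```

```bash
python3 -m handwheel '[[[0,0,0,-0.0043,-0.001,0.0073,0.1],[0,0,0,-0.0043,0,0.0074,0.1],[0,0,0,-0.0032,0,0.0079,0.1],[0,0,0,-0.0031,0,0.0079,0.1],[0,0,0,-0.002,0,0.0082,0.1],[0,0,0,-0.0021,0,0.0083,0.1],[0,0,0,-0.0009,0,0.0084,0.1],[0,0,0,-0.0009,0,0.0085,0.1],[0,0,0,0,0,0.0043,0.1],[0,0,0,0,0,0,0.1]]]' 30
```

```text
t: 12.2
tcp_pos: [0.4426, 0.0679, 0.0914]
tool_rot: [1.0, -0.023, 0.002, -0.001]
force: [0.7, 10.6, -2.0]
finger_gap: 0.303
gripper_force: 31.7
```

```bash
python3 -m handwheel '[[[0,0,0,0,0,0.002,0.1],[0,0,0,0,0,0.002,0.1],[0,0,0,0,0,0,0.1]]]' 30
```

```text
t: 12.58
tcp_pos: [0.4426, 0.0679, 0.0879]
tool_rot: [1.0, -0.023, 0.002, -0.001]
force: [-2.0, 11.1, 2.3]
finger_gap: 0.304
gripper_force: 32.0
```

```bash
python3 -m handwheel '[[[0,0,0,0,0,0.002,0.1],[0,0,0,0,0,0.002,0.1],[0,0,0,0,0,0.002,0.1],[0,0,0,0,0,0,0.1]]]' 30
```

```text
t: 13.08
tcp_pos: [0.4437, 0.0678, 0.084]
tool_rot: [1.0, -0.023, 0.004, -0.001]
force: [-2.6, 11.8, 23.6]
finger_gap: 0.307
gripper_force: 34.8
```

The 23.6 N reaction shows the handle is on its stop. I release and retreat for a look.

```bash
python3 -m handwheel '[[[0,0,0,0,0,-0.003,0.1],[0,0,0,0,0,0,0.5],[0,0,0,0,0,0,0.5],[0,0,0,0,0,0,0.5],[0,0,0,0,0,-0.03,0.5],[0,0,0,0,0,-0.05,0.5],[0,0,0,0,0,-0.05,0.5],[0,0,0,0,0,-0.05,0.5],[0,0,0,0,0,0,0.5]]]'
python3 - <<'E'
from h import *
s=sense();c=cam("wrist",s);im=snapshot("wrist")[:,:,::-1].copy();cv2.imwrite("pics/w6.png",im)
print("expected ball level",proj(c,(.440,.067,.109)),"heel",proj(c,(.559,-.005,.067)))
E
```

```text
t: 14.2
tcp_pos: [0.4438, 0.0659, 0.2665]
tool_rot: [1.0, -0.022, 0.005, 0.0]
force: [-0.3, -0.0, -0.9]
finger_gap: 0.496
gripper_force: 0.0
expected ball level [316.46487636 187.41285688] heel [376.96204235  70.16584277]
```

View pics/w6.png

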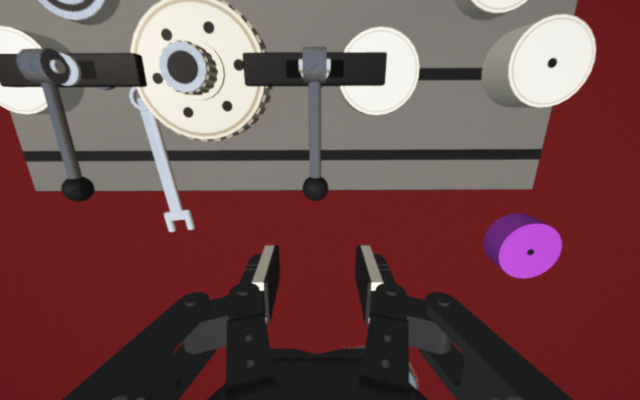

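The ball is at (315,188), and the fully level position projects to (316,187). The handle stands like the locked clamp's, and the strap lies level on the drum and the slug at (379,70). The other things have not moved and the robot is clear.

```bash
python3 -c "
from station import *
print(sign_off())"
```

```text
the job is handed in; nothing more can be done
None
```

The 42 mm slug was slid under the heel of the open clamp's strap to within about 5 mm of its centre, the cam handle was swung down to its stop, and the job was handed in at about 14 s; the verdict was not shown.

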